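Check an angled hole with a collared depth rod

ROBOT

A 6-joint arm with a two-finger parallel gripper is mounted at the origin on the work surface. World frame = base frame: x ahead of the robot, y to its left, z up, the work surface at z = 0. Lengths are in m, angles in rad, forces in N, time in s.
With the tool pointing down it reaches from about 0.325 to 0.75 m from the base axis. Payload 7.6 kg.
Tool frame: the origin (TCP) lies at the very end of the fingers, on their centre line; the grasp point (between the pads) lies 19 mm behind it; z points along the fingers, y is the line along which they close (so a half turn about z gives the same grasp; the last joint's range is limited). The gripper opens to 85 mm and grips with 20 to 120 N. Pads are 22 mm wide; open, the fingers measure 114 mm over their backs; the gripper's body (76 mm by 85 mm) begins 54 mm behind the grasp point. The pads swing forward as they close: fully open they stand 13 mm farther back than shut.
Start: joints at [-1.269, 0.052, 1.401, -0, 1.689, -0.07], TCP at [0.191, -0.489, 0.192] pointing down, gripper open.
Joint ranges: [-2.9, 2.9], [-0.91, 2.17], [0.12, 2.37], [-1.06, 4.2], [0.26, 2.73], [-2.93, 2.93]. Speed limits (rad/s): [2.57, 2.57, 3.01, 3.14, 3.14, 3.14].

INTERFACE

Orientations are given as a unit quaternion [w, x, y, z].
In Python, from plant import env gives the robot as it stands.
- The arm moves only by the tool drive_tool, never from a script. Its argument "rows" is a list of rows, each a list of 7 numbers: the turn, a rotation vector about the tool's x, y, z in units of pi rad (1.0 is pi rad), then the shift along the tool's x, y, z in units of 300 mm (1.0 is 300 mm), then the closure, from -1 (fully open) to 1 (shut), so that 0 is half open. A call has 1 to 10 rows; each row is the pose to reach, as a shift and turn from the pose commanded when the call began, along the tool's axes at that moment, turning the shorter way round; what a row does not reach only later rows make up. A row lasts 1/12 s, in which the tool goes at most 41.7 mm and 7.16 degrees, less where a joint would pass 70% of its speed; a pose out of reach is approached as far as the arm can. A call with a number of a shift or a turn outside -1 to 1 is refused whole. A call with a gripper value outside its range is refused whole. The fingers move at their own pace and stop on an object; the grip force is fixed at half the most. Time passes only in rows, so rows that repeat a pose let the fingers close. It gives the time, the measured TCP pose, the force, the opening and the grip force at its end, in the units of the state.
- env.observe(): the state, without advancing time (a new reading comes with each control period).
- env.grab_frame(name): name is "side" or "top"; returns the picture (480x640x3 uint8, blue, green, red); there is no depth.
- env.camera_model(name): a dict with "intrinsics" (3x3 intrinsics, pixels), "dist" ([k1, k2, p1, p2, k3] as OpenCV has them; the pictures are not rectified), "position" and "attitude" of the camera in the world. Camera axes: x right, y up, looking along -z (the intrinsics and any distortion apply to the point x, -y, -z); pixel columns grow to the right and rows downward; lengths in m; the calibration is good to about 2 mm. A picture is of the moment at which its call begins. camera_model takes no time and is no camera call.
- env.finish_job(): hands the job in; it is judged then, once.
Trained networks look in the newest picture that a camera, given by its name, has taken for a name from the list of things; names that differ only in an ending like _2 or _b are one class to them, and where a whole thing is asked for, a point or a joint stands for the part that bears it (a point fixed in the world has none). Each returns a list of dicts, best first, with "p" (0 to 1); they miss things now and then, are a little off and sometimes report something else, mostly with a low value. They report only what shows in the picture. A call takes as long as a camera call. They do not tell look-alikes from the thing itself.
- env.boxes_of(camera, target): "rect" ([left, top, width, height] in pixels, round what is visible of it).
- env.tip_of(camera, target): "centre" ([column, row] in pixels: a listed point, or the origin of a listed thing).
The state is a dict: "clock": time; "joint_positions": joint angles; "qd": joint speeds; "tau": joint torques, N m; "eef_pos": TCP position; "tool_rot": TCP orientation; "force": force on the tool from outside, world axes, zero at the start; "ft_torque": the same for the moment, N m; "gripper_width": opening from 0.0 (shut) to 1.0 (fully open); "grip_force": force on a finger pad.
Only numpy, scipy, OpenCV 4.12 (cv2) and the standard library are available. Lean on these libraries where they do the work, as an engineer would, in place of code of your own. Each camera call takes 0.05 s, during which the arm holds its last target. There are 200 camera calls.

TASK

Check the depth of the slanting hole in the wooden leg held in the vise: take the depth rod from its rest, push it into the steel guide tube until its collar stops against the tube's mouth, and draw it right out again. Then hold the rod level for reading, with its tip a couple of centimetres above the middle of the white card, and finish while still holding it there, touching nothing else. Leave the jar, the screwdriver and the wood offcut where they are.

Things in the scene. Friction and masses are not known exactly. Their poses are not given: they have to be found in the camera images.
- rod: Loose depth rod, 0.12 kg, 183 mm long, lying level in the rest. Own x is its axis, tip to -x; own z is up. Origin: on the axis, 50 mm above the bench, in the middle of the handle, a dark wooden bar 18 by 18 mm, x -50 to +50 mm. Steel collar, 28 mm diameter: x -58 to -50. Steel shaft, 10 mm diameter: x -133 to -58. Grip the handle's middle from above, across its 18 mm (own y).
- tip (a point): Point on the rod's axis at its tip end, x -133 mm on the rod. The shaft's last 5 mm taper from 10 to 5 mm diameter; dark rings mark the shaft.
- collar (a point): Point on the rod's axis at the collar's stop face, the face towards the tip (x -58 mm on the rod).
- rest: Fixed plywood rest, base 165 by 60 by 12 mm (own x -72 to +92). Two notched uprights 46 mm wide: under the shaft (x -35 to -23, top 55 mm above the bench) and under the handle's rear (x 75 to 85, top 47 mm). Origin on the bench; the handle's middle lies about 50 mm to +x of it. Between the uprights the fingers have room down to the base.
- guide: Wooden leg blank, 60 mm square, with a steel tube, fixed slanting in the vise. Origin: centre of the tube's mouth, 130 mm above the bench; own z points out of the bore, away from the robot and 30 degrees upward; own y is level. Tube: outer diameter 32, 20 mm long. Bore 13 mm in the tube, 15 in the wood, 90 deep. The blank lies 20 to 100 mm behind the mouth.
- vise: Fixed blue vise, 130 mm long in own x and 107 mm wide over its two jaws (own y), top of the jaws 135 mm above the bench. Origin on the bench straight below the tube's mouth; own x is the level direction in which the mouth faces; the vise lies from x -110 to +20, the jaws from x -88 to -12.
- reader: Fixed plywood plinth 90 by 90 by 40 mm with a white card, 74 mm square and 1 mm thick, on its top. Origin on the bench below the card's centre.
- card (a point): Centre of the white card's upper face, 41 mm above the bench.
- glue: Bystander: jar of glue, 60 mm in diameter, 100 mm high. Origin at the centre of its underside.
- driver: Bystander: screwdriver lying on the bench along its own x.
- offcut: Bystander: wood offcut 50 by 120 by 22 mm lying flat. Origin at the centre of its underside.
Things that resemble listed ones, but are neither listed nor needed, are in the scene too. Leave any purple or turquoise look-alike of the rod alone.

How it is judged:
On the way, in this order (a step that is already met when the one before it is completed fails the run):
1. the rod is in the guide tube, its collar stopped against the mouth (z of collar in the frame of guide below 0.002 m and distance between collar and guide below 0.004 m and angle between the x axis of rod and the z axis of guide, either way round below 0.1 rad and contact force between rod and the fingers above 0.5 N), for 0.1 s.
2. the rod is drawn right out of the tube (z of tip in the frame of guide above 0.003 m and contact force between rod and the fingers above 0.5 N), for 0.05 s.
At the end, for the whole second after the job is handed in: The rod is held still in the fingers, level within 0.1 rad (about 6 degrees), its tip within 30 mm (seen from above) of the card's centre and 5 to 50 mm above the card, resting on nothing (horizontal distance between tip and card below 0.03 m and height (world z) of tip between 0.046 and 0.091 m and angle between rod's own x axis and vertical between 1.4708 and 1.6708 rad and contact force between rod and the fingers above 0.5 N and contact force between rod and reader below 0.05 N and contact force between rod and rest below 0.05 N and contact force between rod and vise below 0.05 N and contact force between rod and guide below 0.05 N and linear speed of rod below 0.02 m/s); the arm keeps its last pose, push and grip.
It fails at once if the jar is pushed more than 20 mm from its place (distance of glue from where it was at the start of the episode above 0.02 m).
It fails at once if the screwdriver is pushed more than 20 mm from its place (distance of driver from where it was at the start of the episode above 0.02 m).
It fails at once if the offcut is pushed more than 20 mm from its place (distance of offcut from where it was at the start of the episode above 0.02 m).
It also fails if it takes over 58 s, if anything falls off the work surface, if the arm or the gripper's body presses on something with over 40 N, if the wrist force passes 120 N, or if a joint passes its speed limit or range.

## Working session

There is one attempt and no reset: what is moved stays moved. The work goes in short steps, Python scripts to look and compute and a tool call to move; the robot and the scene stay as the last step left them, time stands still between calls to the robot, and variables do not carry over. Pictures are saved under pics/ and viewed, at most 10 in all, crops included, and the job is handed in when it is done.

Besides the shell and the picture viewer there is one more tool, called after "Emit:" as name(argument=value, ...) on one line, values as JSON. drive_tool: Moves the arm, as the interface text tells. Its arguments: {"type":"object","properties":{"rows":{"type":"array"}},"required":["rows"]}

```bash
mkdir -p pics; ls
python3 - <<'E'
from plant import env
import cv2
for n in("top","side"):
    cv2.imwrite(f"pics/{n}0.png",env.grab_frame(n))
    c=env.camera_model(n);print(n,c)
    for t in("rod","tip","collar","rest","guide","vise","reader","card","glue","driver","offcut"):
        print(t,[(round(d["p"],2),[round(float(v)) for v in d["centre"]]) for d in env.tip_of(n,t)[:4]])
print(env.observe())
E
```

```text
pics
top {'intrinsics': array([[442.97124813,   0.        , 317.45363542],
       [  0.        , 442.97124813, 245.42218196],
       [  0.        ,   0.        ,   1.        ]]), 'dist': array([0.02521352, 0.        , 0.        , 0.        , 0.        ]), 'position': array([0.30022629, 0.00935252, 1.24788619]), 'attitude': array([-0.69605563, -0.06131582,  0.06921319,  0.71200875])}
rod [(0.96, [422, 175]), (0.67, [381, 345]), (0.57, [399, 229])]
tip [(0.86, [458, 204]), (0.84, [416, 308]), (0.7, [401, 279]), (0.34, [401, 228])]
collar [(0.87, [401, 253]), (0.83, [438, 184]), (0.83, [392, 329])]
rest [(0.81, [399, 252]), (0.22, [316, 240])]
guide []
vise [(0.85, [313, 244])]
reader [(0.72, [398, 229]), (0.61, [239, 262])]
card [(0.74, [238, 260])]
glue [(0.73, [478, 272])]
driver [(0.98, [145, 254]), (0.17, [326, 176])]
offcut [(0.68, [328, 176])]
side {'intrinsics': array([[523.19766786,   0.        , 308.30010102],
       [  0.        , 523.19766786, 233.94626728],
       [  0.        ,   0.        ,   1.        ]]), 'dist': array([-0.01847019,  0.        ,  0.        ,  0.        
[... 591 characters left out ...]
37])]
{'clock': 1.2, 'joint_positions': array([-1.26928133e+00,  5.21765134e-02,  1.40071926e+00,  3.82655280e-05,
        1.68858039e+00, -7.02834409e-02]), 'qd': array([ 0.00072823,  0.00142519, -0.00094495,  0.00077397, -0.00140979,
       -0.00144705]), 'tau': array([ 7.41265176e-04, -3.81539047e+01, -3.60309327e+01, -5.41602731e-05,
        1.91161007e-04, -1.78081541e-05]), 'eef_pos': array([ 0.19077594, -0.48913641,  0.19242591]), 'tool_rot': array([5.56640845e-05, 9.82770028e-01, 1.84832543e-01, 2.55922450e-05]), 'force': array([-0.10750045,  0.22609438, -0.45540146]), 'ft_torque': array([ 0.00746921, -0.05867896,  0.06598457]), 'grip_force': 0.0, 'gripper_width': 1.0006907128859917}
```

View pics/top0.png

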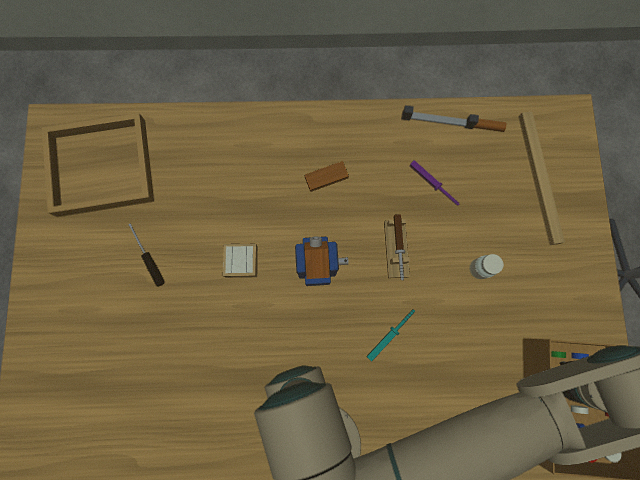

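View pics/side0.png

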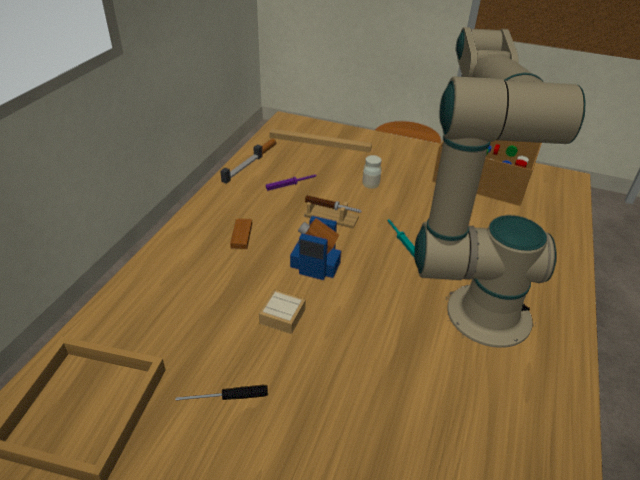

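The top view shows three rod-like items. The brown-handled rod at (399,229) lies on the plywood rest at (399,252). There is also a purple look-alike at (422,175) and a turquoise one at (381,345), both loose on the bench. Only the brown and steel one matches the description (wooden handle, in the rest). The side view agrees: rod at (320,202), vise at (300,258), card at (280,307). Next I'll triangulate and check an enlarged crop.

```bash
cat > h.py <<'E'
import numpy as np, cv2
from scipy.spatial.transform import Rotation as R
from plant import env
C={n:env.camera_model(n) for n in("top","side")}
def ray(n,p):
    c=C[n];u=cv2.undistortPoints(np.array([[p]],float),c["intrinsics"],c["dist"])[0,0]
    w,x,y,z=c["attitude"];d=R.from_quat([x,y,z,w]).apply([u[0],-u[1],-1]);return c["position"],d/np.linalg.norm(d)
def proj(n,P):
    c=C[n];w,x,y,z=c["attitude"]
    q=R.from_quat([x,y,z,w]).inv().apply(np.atleast_2d(P)-c["position"])*[1,-1,-1]
    return cv2.projectPoints(q,np.zeros(3),np.zeros(3),c["intrinsics"],c["dist"])[0][:,0]
def onz(n,p,z): o,d=ray(n,p);return o+d*(z-o[2])/d[2]
def tri(a,b):
    A=np.zeros((3,3));v=np.zeros(3)
    for n,p in(("top",a),("side",b)):
        o,d=ray(n,p);M=np.eye(3)-np.outer(d,d);A+=M;v+=M@o
    return np.linalg.solve(A,v)
def tips(n,t):return [(d["p"],np.array(d["centre"],float)) for d in env.tip_of(n,t)]
E
python3 - <<'E'
from h import *
np.set_printoptions(precision=4,suppress=True)
Z=dict(rod=.05,tip=.05,collar=.05,rest=0,guide=.13,vise=0,reader=0,card=.041,glue=0,driver=0,offcut=0)
near={"top":dict(rod=(399,229),tip=(401,279),collar=(401,253)),"side":dict(rod=(320,202),tip=(362,212),collar=(340,206))}
for n in C:
    env.grab_frame(n)
for t,z in Z.items():
    px={}
    for n in C:
        L=tips(n,t)
        if not L: continue
        q=near[n].get(t)
        b=min(L,key=lambda l:np.hypot(*(l[1]-q))) if q else L[0]
        px[n]=b[1]; print(t,n,round(b[0],2),b[1],"onz",onz(n,b[1],z))
    if len(px)==2: print("   tri",tri(px["top"],px["side"]))
a=cv2.imread("pics/top0.png")[205:295,285:425];b=cv2.imread("pics/side0.png")[185:285,275:375]
a=cv2.resize(a,None,fx=5.5,fy=5.5,interpolation=cv2.INTER_CUBIC);cv2.imwrite("pics/topc.png",a)
b=cv2.resize(b,None,fx=6,fy=6,interpolation=cv2.INTER_CUBIC);cv2.imwrite("pics/sidec.png",b)
E
```

```text
rod top 0.66 [398.6 229.3] onz [ 0.5646 -0.2327  0.05  ]
rod side 0.8 [316.5 204. ] onz [ 0.5653 -0.2165  0.05  ]
   tri [ 0.5699 -0.2353  0.0355]
tip top 0.68 [401.1 278.6] onz [ 0.4275 -0.2316  0.05  ]
tip side 0.74 [359.7 211.3] onz [ 0.4293 -0.2329  0.05  ]
   tri [ 0.4281 -0.2313  0.0513]
collar top 0.65 [401.6 252.3] onz [ 0.4998 -0.2373  0.05  ]
collar side 0.53 [339.2 204.8] onz [ 0.4985 -0.2403  0.05  ]
   tri [ 0.4985 -0.2369  0.0525]
rest top 0.61 [395.7 250.2] onz [ 0.5146 -0.231   0.    ]
rest side 0.75 [334.5 215.9] onz [ 0.5126 -0.2435  0.    ]
   tri [ 0.5105 -0.2293  0.0113]
guide top 0.67 [315.3 240. ] onz [ 0.5234 -0.0005  0.13  ]
guide side 0.72 [297.8 228.9] onz [0.5332 0.0133 0.13  ]
   tri [0.5318 0.0009 0.1193]
vise top 0.76 [314.8 246.3] onz [0.531  0.0003 0.    ]
vise side 0.84 [299.8 259.1] onz [ 0.5363 -0.0104  0.    ]
   tri [0.5304 0.0006 0.0108]
reader top 0.62 [238.9 260.5] onz [0.4947 0.2167 0.    ]
reader side 0.64 [277.9 315. ] onz [0.5065 0.2091 0.    ]
   tri [0.4979 0.2164 0.0094]
card top 0.6 [238.5 257.5] onz [0.4967 0.2111 0.041 ]
card side 0.8 [282.9 305.4] onz [0.4922 0.2084 0.041 ]
   tri [0.4939 0.2102 0.043 ]
glue top 0.61 [478.5 270.7] onz [ 0.4505 -0.4623  0.    ]
glue side 0.54 [281.1 304.9] onz [0.5132 0.1739 0.    ]
   tri [ 0.7195 -0.7074 -0.914 ]
driver top 0.95 [144.2 253.4] onz [0.5211 0.4843 0.    ]
driver side 0.72 [218.5 397.5] onz [0.5279 0.4801 0.    ]
   tri [0.5227 0.483  0.0057]
offcut top 0.84 [326.2 175.6] onz [ 0.7425 -0.0381  0.    ]
offcut side 0.93 [241.2 233.5] onz [ 0.7454 -0.0489  0.    ]
   tri [ 0.7388 -0.0377  0.0105]
```

View pics/topc.png

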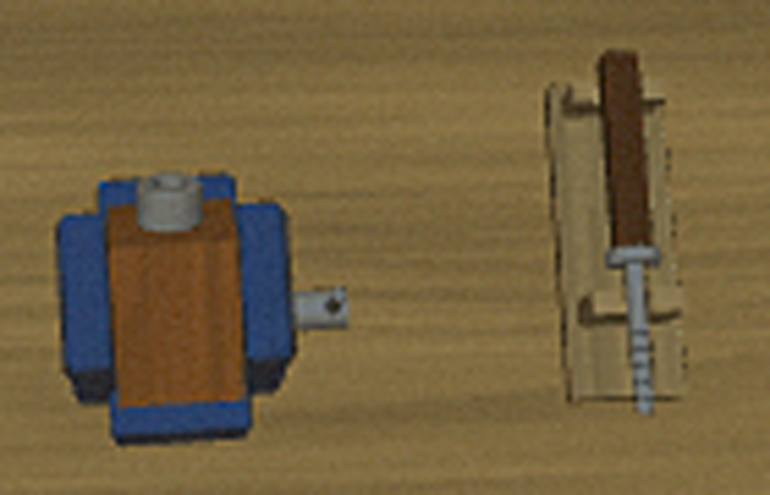

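View pics/sidec.png

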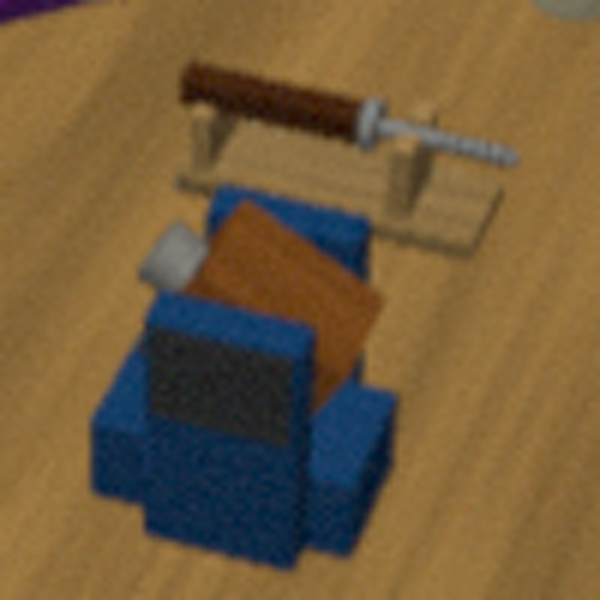

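Top crop: the brown handle runs from (620,55) to (632,245), then collar, then the ringed shaft to the tip at (645,410), all in the rest, so this is the rod. The tube mouth is near (170,183), facing +x. In the side crop the rod runs from (190,85) to (515,157) and the tube mouth is at about (160,265). I'll refine both with an edge-model fit on averaged frames.

```bash
cat > fit.py <<'E'
from h import *
from scipy.optimize import minimize
def seg(a,b,n=25): return np.linspace(a,b,n)
def circ(r,z,a0=0,a1=2*np.pi,n=40):
    t=np.linspace(a0,a1,n);return np.c_[r*np.cos(t),r*np.sin(t),0*t+z]
G=R.from_matrix(np.c_[[np.sin(np.pi/6),0,-np.cos(np.pi/6)],[0,1,0],[np.cos(np.pi/6),0,.5]])
def guide(n):
    h=.03;P=[circ(.016,0),circ(.0065,0)]
    up=-h # own x points down; upper face at x=-h
    P+=[seg([up,s*h,-.02],[up,s*h,-.1]) for s in(-1,1)]+[seg([up,-h,z],[up,h,z]) for z in(-.02,-.1)]
    V=[circ(.016,-.02,np.pi/2,3*np.pi/2)]
    W=[G.apply(p)+[0,0,.13] for p in P+V]
    for s in(-1,1):
        W+=[seg([-.088,s*y,.135],[-.012,s*y,.135]) for y in((.0535,.0305) if n=="top" else(.0535,))]
        W+=[seg([x,s*.0535,.135],[x,s*.031,.135]) for x in(-.088,-.012)]
    return np.vstack(W)
def rodm(n):
    W=[]
    for s in(-1,1):
        W+=[seg([-.05,s*.009,.009],[.05,s*.009,.009]),seg([-.131,s*.004,0],[-.06,s*.005,0])]
    W+=[seg([.05,-.009,.009],[.05,.009,.009]),seg([-.058,-.013,.003],[-.058,.013,.003])]
    return np.vstack(W)+[0,0,.05]
def cardm(n):
    h=.037;c=[(-h,-h),(h,-h),(h,h),(-h,h),(-h,-h)]
    return np.vstack([seg([*c[i],.041],[*c[i+1],.041]) for i in range(4)])
def grad(img):
    g=cv2.GaussianBlur(img.astype(np.float32),(0,0),1.0)
    return np.sqrt(sum(cv2.Sobel(g,cv2.CV_32F,*d,ksize=3)**2 for d in((1,0),(0,1))).sum(2))
def world(M,p):
    c,s=np.cos(p[2]),np.sin(p[2]);return M@np.array([[c,s,0],[-s,c,0],[0,0,1]])+[p[0],p[1],0]
def score(gr,model,p):
    t=0
    for n,g in gr.items():
        q=proj(n,world(model(n),p)).astype(np.float32)
        t+=cv2.remap(g,q[:,:1].copy(),q[:,1:].copy(),cv2.INTER_LINEAR).mean()/len(gr)
    return -t
def fit(gr,model,p0):
    b=min((np.array(p0)+[dx,dy,dw] for dx in np.arange(-.012,.0121,.002) for dy in np.arange(-.012,.0121,.002) for dw in np.arange(-.12,.121,.04)),key=lambda p:score(gr,model,p))
    r=minimize(lambda p:score(gr,model,p),b,method="Nelder-Mead",options=dict(initial_simplex=b+np.array([[0,0,0],[.002,0,0],[0,.002,0],[0,0,.03]])))
    return r.x,r.fun
def avg(n,k=6): return np.mean([env.grab_frame(n).astype(np.float32) for _ in range(k)],0)
def overlay(img,n,items,box,f):
    x0,y0,x1,y1=box;o=cv2.resize(img[y0:y1,x0:x1].clip(0,255).astype(np.uint8),None,fx=f,fy=f,interpolation=cv2.INTER_CUBIC)
    for m,p in items:
        for q in proj(n,world(m(n),p)): cv2.circle(o,tuple(int(v) for v in (q+.5-[x0,y0])*f-.5),1,(0,255,0),-1)
    return o
E
python3 - <<'E'
from fit import *
I={n:avg(n) for n in C};np.savez("i.npz",**I)
g={n:grad(I[n]) for n in I}
S={}
for nm,m,p0 in(("guide",guide,(.535,0,0)),("rod",rodm,(.562,-.235,-.02)),("card",cardm,(.494,.21,0))):
    for k in(["top"],["side"],["top","side"]):
        p,f=fit({n:g[n] for n in k},m,p0);print(nm,k,np.round(p,4),round(f,1))
    S[nm]=(m,p)
it=list(S.values())
a=overlay(I["top"],"top",it,(285,205,425,295),5.6);b=overlay(I["side"],"side",it,(275,185,375,285),6)
a=cv2.resize(a,(400,257));o=np.vstack([cv2.resize(overlay(I["top"],"top",it,(295,225,345,290),9),(300,390)),]);
b=cv2.resize(b,(390,390));c=cv2.resize(overlay(I["top"],"top",it,(380,205,415,290),6),(105,390),interpolation=cv2.INTER_AREA)
cv2.imwrite("pics/ov.png",np.hstack([o,b,c]));print(env.observe()["clock"])
E
```

```text
guide ['top'] [ 5.297e-01 -4.000e-04  3.740e-02] -189.5
guide ['side'] [0.5311 0.0018 0.0555] -196.5
guide ['top', 'side'] [5.306e-01 4.000e-04 4.680e-02] -191.0
rod ['top'] [ 0.556  -0.2289  0.0354] -168.9
rod ['side'] [ 0.5559 -0.23   -0.0192] -155.1
rod ['top', 'side'] [ 0.5561 -0.229   0.0335] -161.2
card ['top'] [0.4924 0.2109 0.0106] -218.3
card ['side'] [ 0.4946  0.2087 -0.0107] -210.8
card ['top', 'side'] [ 0.4934  0.2093 -0.0068] -209.7
3.0
```

View pics/ov.png

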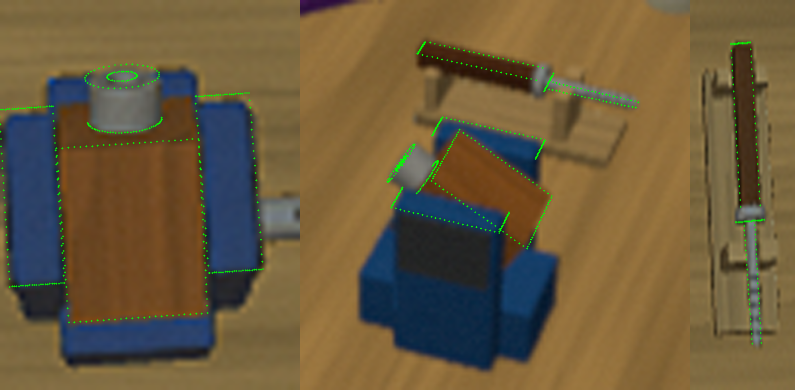

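The overlay matches the tube mouth, blank, jaws, handle and shaft to within a pixel, so I can move. Next is a helper that turns world targets into tool units.

```bash
cat > go.py <<'E'
from h import *
import sys
def toolrot(yaw,tilt):  # tool x along rod axis raised by tilt, z down
    x=np.array([np.cos(yaw)*np.cos(tilt),np.sin(yaw)*np.cos(tilt),np.sin(tilt)])
    y=np.array([np.sin(yaw),-np.cos(yaw),0]);return R.from_matrix(np.c_[x,y,np.cross(x,y)])
def cur():
    s=env.observe();w,x,y,z=s["tool_rot"];return s["eef_pos"],R.from_quat([x,y,z,w]),s
def rel(p,r,p0=None,r0=None):
    if p0 is None: p0,r0,_=cur()
    return np.round(np.r_[(r0.inv()*r).as_rotvec()/np.pi,r0.inv().apply(np.array(p)-p0)/.3],4)
E
python3 - <<'E'
from go import *
p,r,s=cur();T=toolrot(.034,0)
print(rel([.556,-.229,.16],T), rel([.37,-.36,.19],T))
E
```

```text
[ 0.      0.      0.1075  1.4493 -0.3657  0.108 ] [ 0.      0.      0.1075  0.7131 -0.184   0.008 ]
```

Emit:
drive_tool(rows=[[0,0,0.1075,0.713,-0.184,0.008,-1],[0,0,0.1075,0.713,-0.184,0.008,-1],[0,0,0.1075,0.713,-0.184,0.008,-1],[0,0,0.1075,0.713,-0.184,0.008,-1],[0,0,0.1075,0.713,-0.184,0.008,-1],[0,0,0.1075,0.713,-0.184,0.008,-1],[0,0,0.1075,0.713,-0.184,0.008,-1],[0,0,0.1075,0.713,-0.184,0.008,-1]])

```text
clock: 3.67
eef_pos: [0.3707, -0.3593, 0.1899]
tool_rot: [0.0, 1.0, 0.018, -0.0]
force: [-0.5, -0.1, 0.2]
gripper_width: 1.0
grip_force: 0.0
```

Run:
```python
from go import *
p,r,s=cur();T=toolrot(.034,0);print(p,s["clock"],s["joint_positions"])
print(rel([.556,-.229,.12],T), rel([.556,-.229,.031],T))
```

```text
[ 0.37073002 -0.35927332  0.18994872] 3.6667 [-8.41076548e-01  2.82004597e-02  1.43027216e+00 -2.70033291e-04
  1.68318735e+00  6.93064068e-01]
[ 0.000e+00  1.000e-04  8.000e-04  6.331e-01 -4.114e-01  2.330e-01] [ 0.000e+00  1.000e-04  8.000e-04  6.332e-01 -4.114e-01  5.296e-01]
```

Emit:
drive_tool(rows=[[0,0,0.001,0.633,-0.411,0.233,-1],[0,0,0.001,0.633,-0.411,0.233,-1],[0,0,0.001,0.633,-0.411,0.233,-1],[0,0,0.001,0.633,-0.411,0.233,-1],[0,0,0.001,0.633,-0.411,0.233,-1],[0,0,0.001,0.633,-0.411,0.233,-1],[0,0,0.001,0.633,-0.411,0.233,-1],[0,0,0.001,0.633,-0.411,0.4,-1],[0,0,0.001,0.633,-0.411,0.53,-1],[0,0,0.001,0.633,-0.411,0.53,-1]])

```text
clock: 4.5
eef_pos: [0.5506, -0.2297, 0.0231]
tool_rot: [-0.003, 1.0, 0.015, -0.006]
force: [-0.8, -0.1, -2.1]
gripper_width: 0.994
grip_force: 0.0
```

Emit:
drive_tool(rows=[[0,0,0,0,0,0,1],[0,0,0,0,0,0,1],[0,0,0,0,0,0,1],[0,0,0,0,0,0,1],[0,0,0,0,0,0,1],[0,0,0,0,0,0,1],[0,0,0,0,0,0,1],[0,0,0,0,0,0,1],[0,0,0,0,0,0,1],[0,0,0,0,0,0,1]])

```text
clock: 5.33
eef_pos: [0.5556, -0.2303, 0.031]
tool_rot: [0.0, 1.0, 0.016, -0.0]
force: [-0.3, -0.1, -1.0]
gripper_width: 0.002
grip_force: 0.0
```

The gripper closed on nothing, so I'll look.

Run:
```python
from fit import *
T=env.grab_frame("top");S=env.grab_frame("side")
a=cv2.resize(T[190:310,350:450],None,fx=4.0,fy=4.0,interpolation=cv2.INTER_CUBIC);b=cv2.resize(S[140:260,270:370],None,fx=4,fy=4,interpolation=cv2.INTER_CUBIC)
cv2.imwrite("pics/miss.png",np.hstack([a,b]))
```

```text
(no output)
```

View pics/miss.png

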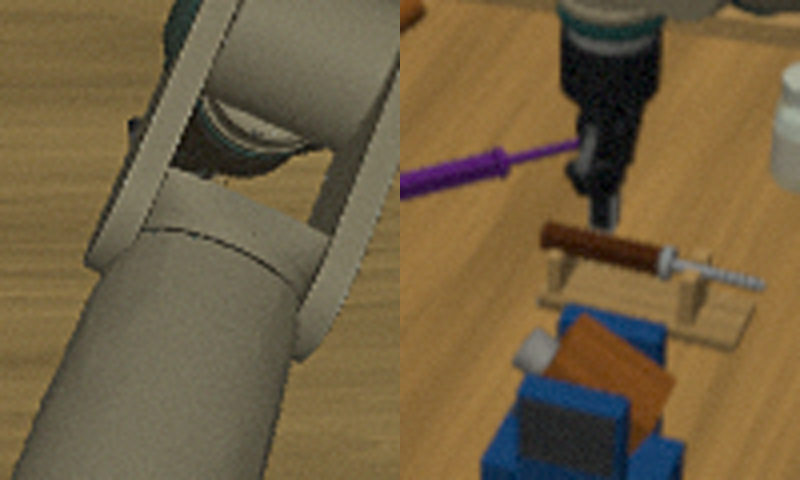

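The side crop shows the rod still in its rest, from (545,235) to (760,285). The shut fingertips end at about (605,228), at or behind the far edge of the handle. I'll compare that with the projected TCP.

Run:
```python
from go import *
p,r,s=cur();print(p,proj("side",p),"rod mid top",proj("side",[.556,-.229,.059]))
f=np.array([270+605/4,140+228/4]);print(f,[onz("side",f,z) for z in(.031,.05,.06,.07)])
from fit import *
I={n:env.grab_frame(n).astype(np.float32) for n in ["side"]}
g={"side":grad(I["side"])};print(fit(g,rodm,(.556,-.229,.034)))
```

```text
[ 0.5555433  -0.23027248  0.0309448 ] [[320.77202664 207.23685112]] rod mid top [[320.77605661 200.18354881]]
[421.25 197.  ] [array([ 0.27321535, -0.41129526,  0.031     ]), array([ 0.27013387, -0.38335963,  0.05      ]), array([ 0.26851204, -0.36865667,  0.06      ]), array([ 0.26689021, -0.35395371,  0.07      ])]
(array([ 0.55328645, -0.2152288 ,  0.09444737]), np.float64(-165.50836181640625))
```

Run:
```python
from fit import *
I=avg("side",4);J=np.load("i.npz")["side"]
o=lambda M:cv2.resize(M[165:225,290:370].clip(0,255).astype(np.uint8),None,fx=5,fy=5,interpolation=cv2.INTER_CUBIC)
cv2.imwrite("pics/z.png",np.hstack([o(J),o(I)]))
```

```text
(no output)
```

View pics/z.png

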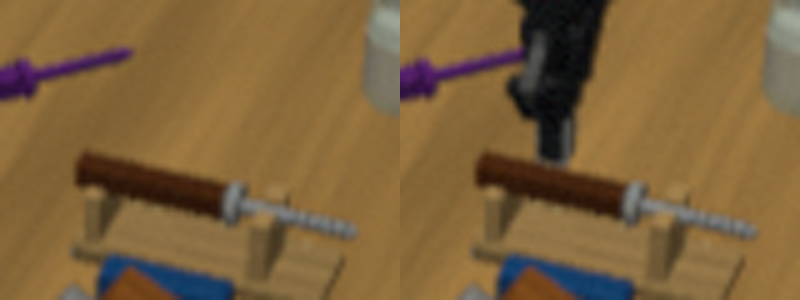

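The rod hasn't moved, and the fingertips vanish at the upper edge of the handle. I'll raise the shut fingers and check where they really are against the reported TCP.

Emit:
drive_tool(rows=[[0,0,0,0,0,-0.2,1],[0,0,0,0,0,-0.2,1],[0,0,0,0,0,-0.2,1],[0,0,0,0,0,-0.2,1],[0,0,0,0,0,-0.2,1]])

```text
clock: 6.1
eef_pos: [0.5551, -0.2301, 0.09]
tool_rot: [-0.0, 1.0, 0.015, -0.001]
force: [-0.7, -0.6, -1.0]
gripper_width: 0.005
grip_force: 0.0
```

Run:
```python
from fit import *
I=avg("side",4);s=env.observe();print(s["eef_pos"],s["clock"],s["gripper_width"])
q=proj("side",s["eef_pos"])[0];print(q)
o=cv2.resize(I[140:225,290:370].clip(0,255).astype(np.uint8),None,fx=7,fy=7,interpolation=cv2.INTER_CUBIC)
cv2.drawMarker(o,tuple(int(v) for v in (q+.5-[290,140])*7),(0,255,0),0,14)
cv2.imwrite("pics/z2.png",o)
```

```text
[ 0.55496056 -0.23001249  0.08959107] 6.3 0.0022341048507785095
[321.5200735  192.01195468]
```

View pics/z2.png

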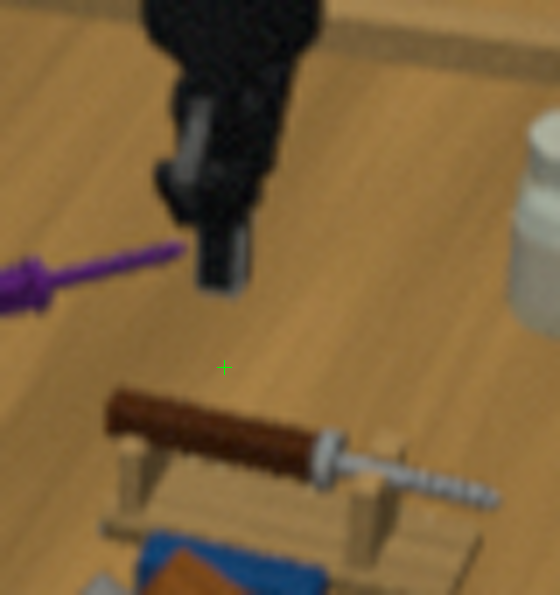

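The crop shows the shut fingertips ending at about px (321.6,181.4), but the reported TCP projects to (321.5,192.0). That is an offset of about 10 px, meaning roughly 40 mm too high or about 60 mm off in y. A tilted pose will tell which.

Emit:
drive_tool(rows=[[0,0.167,0,0,0,-0.3,1],[0,0.167,0,0,0,-0.3,1],[0,0.167,0,0,0,-0.3,1],[0,0.167,0,0,0,-0.3,1],[0,0.167,0,0,0,-0.3,1],[0,0.167,0,0,0,-0.3,1],[0,0.167,0,0,0,-0.3,1]])

```text
clock: 6.88
eef_pos: [0.5555, -0.2305, 0.181]
tool_rot: [-0.004, 0.966, 0.015, 0.258]
force: [0.7, 0.2, 0.4]
gripper_width: -0.001
grip_force: 0.0
```

Run:
```python
from fit import *
from go import cur
p,r,s=cur();z=r.as_matrix()[:,2];print(p,z,s["clock"],s["joint_positions"])
J=np.load("i.npz")
out=[]
for n in C:
    I=avg(n,3);q=proj(n,p)[0];b=proj(n,p-.05*z)[0];d=(q-b)/np.linalg.norm(q-b)
    print(n,"pred tip",q,"dir",d)
    m=(np.abs(I-J[n]).sum(2)>45).astype(np.uint8);m=cv2.morphologyEx(m,cv2.MORPH_OPEN,np.ones((2,2)))
    yy,xx=np.nonzero(m);P=np.c_[xx,yy]-q;al=P@d;ac=np.abs(P@[-d[1],d[0]])
    k=(ac<12)&(np.abs(al)<80);print(" mask extent along dir, lateral<12:",al[k].max() if k.any() else None, [(a,round(al[(ac<a)&(np.abs(al)<80)].max(),1)) for a in(3,6,12) if ((ac<a)&(np.abs(al)<80)).any()])
    x,y=int(q[0])-35,int(q[1])-45
    o=cv2.resize(I[y:y+80,x:x+70].clip(0,255).astype(np.uint8),None,fx=5.5,fy=5.5,interpolation=cv2.INTER_CUBIC)
    cv2.drawMarker(o,tuple(int(v) for v in (q+.5-[x,y])*5.5),(0,255,0),0,14);out.append(o)
cv2.imwrite("pics/tilt.png",np.hstack(out))
```

```text
[ 0.5555393  -0.23048269  0.18101698] [ 0.49879596  0.01536443 -0.86658325] 6.8833 [-0.61607851 -0.10821373  1.66553738  0.33218129  1.17395884  0.8589357 ]
top pred tip [407.91619573 221.27646299] dir [-0.63219833 -0.7748066 ]
 mask extent along dir, lateral<12: -2.733628434517016 [(3, np.float64(-3.3)), (6, np.float64(-3.3)), (12, np.float64(-2.7))]
side pred tip [322.39193539 166.57684528] dir [-0.61463101  0.78881476]
 mask extent along dir, lateral<12: -9.597801534619265 [(3, np.float64(-9.6)), (6, np.float64(-9.6)), (12, np.float64(-9.6))]
```

View pics/tilt.png

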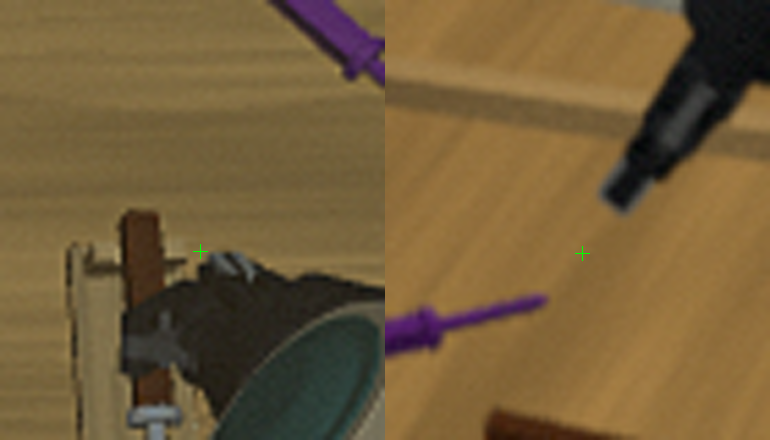

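Run:
```python
from go import *
p,r,s=cur()
X=tri((414.2,223.6),(328.8,157.6));print(X,proj("top",X),proj("side",X),"world off",X-p,"tool off",r.inv().apply(X-p))
# shut vertical pose
p1=np.array([.55496,-.23001,.0896])
for nm,o in(("world",X-p),("toolz",[0,0,-r.inv().apply(X-p)[2]*-1])): print(nm,proj("side",p1+(o if nm=="world" else toolrot(.034,0).apply(r.inv().apply(X-p)))),"seen 321.6,181.4")
```

```text
[ 0.5409027  -0.23867388  0.21124051] [[414.33022541 224.13935304]] [[328.36119036 157.48848106]] world off [-0.01538116 -0.0085121   0.03009653] tool off [ 0.00151672  0.00802104 -0.03388509]
world [[327.53079758 183.5505776 ]] seen 321.6,181.4
toolz [[322.24794105 181.3778064 ]] seen 321.6,181.4
```

Triangulation puts the real fingertips about 34–40 mm short of the reported TCP along tool z, and about 8 mm off along tool y. I'll grasp with that offset applied: reported z near -0.002 and y near -0.221.

Run:
```python
from go import *
T=toolrot(.034,0)
print(rel([.556,-.221,.09],T))
p=np.array([.556,-.221,.09]);print(rel([.556,-.221,-.002],T,p,T))
```

```text
[ 2.000e-04 -1.668e-01 -7.000e-04 -1.520e-01 -3.060e-02  2.630e-01]
[0.     0.     0.     0.     0.     0.3067]
```

Emit:
drive_tool(rows=[[0,-0.167,0,-0.152,-0.031,0.263,-1],[0,-0.167,0,-0.152,-0.031,0.263,-1],[0,-0.167,0,-0.152,-0.031,0.263,-1],[0,-0.167,0,-0.152,-0.031,0.263,-1],[0,-0.167,0,-0.152,-0.031,0.263,-1],[0,-0.167,0,-0.152,-0.031,0.263,-1],[0,-0.167,0,-0.152,-0.031,0.263,-1],[0,-0.167,0,-0.152,-0.031,0.263,-1],[0,-0.167,0,-0.152,-0.031,0.263,-1]])

```text
clock: 7.93
eef_pos: [0.5549, -0.2213, 0.0904]
tool_rot: [0.0, 1.0, 0.015, 0.001]
force: [-0.1, -0.9, 0.3]
gripper_width: 1.002
grip_force: 0.0
```

Emit:
drive_tool(rows=[[0,0,0,0,0,0.06,-1],[0,0,0,0,0,0.12,-1],[0,0,0,0,0,0.18,-1],[0,0,0,0,0,0.23,-1],[0,0,0,0,0,0.27,-1],[0,0,0,0,0,0.29,-1],[0,0,0,0,0,0.307,-1],[0,0,0,0,0,0.307,-1],[0,0,0,0,0,0.307,-1]])

```text
clock: 8.68
eef_pos: [0.5557, -0.2213, -0.0015]
tool_rot: [0.0, 1.0, 0.015, 0.001]
force: [0.7, 0.6, 0.2]
gripper_width: 1.0
grip_force: 0.0
```

Emit:
drive_tool(rows=[[0,0,0,0,0,0,1],[0,0,0,0,0,0,1],[0,0,0,0,0,0,1],[0,0,0,0,0,0,1],[0,0,0,0,0,0,1],[0,0,0,0,0,0,1],[0,0,0,0,0,0,1],[0,0,0,0,0,0,1],[0,0,0,0,0,0,1]])

```text
clock: 9.43
eef_pos: [0.556, -0.2275, -0.0002]
tool_rot: [0.006, 1.0, 0.014, 0.002]
force: [-0.7, -22.5, 0.8]
gripper_width: 0.196
grip_force: 61.0
```

Gripped: width 0.196 (about 17 mm) and 61 N. There is a 22 N side load, so the lateral offset was mostly a measuring error. I'll centre the command and lift.

Emit:
drive_tool(rows=[[0,0,0,0,0.012,0,1],[0,0,0,0,0.023,0,1],[0,0,0,0,0.023,0,1],[0,0,0,0,0.023,-0.03,1],[0,0,0,0,0.023,-0.1,1],[0,0,0,0,0.023,-0.2,1],[0,0,0,0,0.023,-0.3,1],[0,0,0,0,0.023,-0.4,1],[0,0,0,0,0.023,-0.5,1],[0,0,0,0,0.023,-0.5,1]])

```text
clock: 10.27
eef_pos: [0.5581, -0.229, 0.1559]
tool_rot: [0.003, 1.0, 0.016, 0.005]
force: [0.1, -0.5, -0.4]
gripper_width: 0.195
grip_force: 60.3
```

Run:
```python
from go import *
p,r,s=cur();print(p,s["force"],s["gripper_width"],s["clock"],r.as_matrix()[:,0])
print(rel([.66,-.2,.17],toolrot(.045,0)))
for n in C:
    env.grab_frame(n)
    for t in("tip","collar","rod"):
        print(n,t,[(round(a,2),b) for a,b in tips(n,t)])
for P in([.423,-.2335],[.498,-.231]):
    for z in (.18,.2,.22):print(proj("top",[*P,z]),proj("side",[*P,z]))
```

```text
[ 0.55812154 -0.22900898  0.15594329] [ 0.0939929  -0.53791603 -0.37943885] 0.19531475507389837 10.2667 [0.9994615  0.03111381 0.01042278]
[ 0.0018 -0.0033 -0.0044  0.3429 -0.0858 -0.0438]
top tip []
top collar [(0.4, array([409.8, 241.5]))]
top rod [(0.52, array([409.7, 214.3])), (0.4, array([327.5, 175.9]))]
side tip [(0.83, array([314.1, 175.2])), (0.58, array([386.4, 217.9])), (0.53, array([368.8, 172.4]))]
side collar [(0.84, array([294.8, 178.9])), (0.77, array([402. , 233.1])), (0.57, array([337.5, 166.8]))]
side rod [(0.58, array([321.7, 162. ])), (0.58, array([410.2, 248.8])), (0.51, array([279. , 186.1]))]
[[412.41405615 274.51961084]] [[365.32217849 175.93846878]]
[[414.26186769 273.51711584]] [[365.91143242 170.09944839]]
[[416.18006466 272.47653053]] [[366.51029187 164.16281934]]
[[409.46413584 244.15988935]] [[340.70247825 170.8877415 ]]
[[411.23436075 242.6113293 ]] [[341.08217671 165.07897483]]
[[413.07118452 241.00462782]] [[341.46800756 159.17435694]]
```

```bash
cat >> go.py <<'E'
M=np.array([.5302,.0002,.13]);YG=.045;OFF=np.array([0,0,.051])
def guidepose(d,M=M,yaw=YG,tilt=np.pi/6):  # rod tip at distance d out of mouth along bore
    T=toolrot(yaw,tilt);return M+(.133+d)*T.as_matrix()[:,0]+T.apply(OFF),T
E
python3 - <<'E'
from go import *
T=toolrot(.045,0);P1=np.array([.66,-.1,.22]);print(rel(P1,T))
P,R2=guidepose(.04);print(P,rel(P,R2,P1,T))
E
```

```text
[-4.000e-04  8.000e-04 -4.500e-03  3.625e-01 -4.147e-01 -2.463e-01]
[0.70534491 0.00808685 0.1723327 ] [ 0.      0.1667  0.      0.1672 -0.3531  0.1589]
```

Emit:
drive_tool(rows=[[0,0,-0.004,0.362,-0.1,-0.246,1],[0,0,-0.004,0.362,-0.2,-0.246,1],[0,0,-0.004,0.362,-0.3,-0.246,1],[0,0,-0.004,0.362,-0.4,-0.246,1],[0,0,-0.004,0.362,-0.415,-0.246,1],[0,0,-0.004,0.362,-0.415,-0.246,1],[0,0,-0.004,0.362,-0.415,-0.246,1],[0,0,-0.004,0.362,-0.415,-0.246,1]])

```text
clock: 11.33
eef_pos: [0.6599, -0.1005, 0.2205]
tool_rot: [0.0, 1.0, 0.022, -0.001]
force: [-0.2, 0.1, -1.7]
gripper_width: 0.2
grip_force: 60.3
```

Emit:
drive_tool(rows=[[0,0.04,0,0.167,-0.1,0,1],[0,0.07,0,0.167,-0.2,0,1],[0,0.1,0,0.167,-0.3,0.05,1],[0,0.14,0,0.167,-0.353,0.1,1],[0,0.167,0,0.167,-0.353,0.159,1],[0,0.167,0,0.167,-0.353,0.159,1],[0,0.167,0,0.167,-0.353,0.159,1],[0,0.167,0,0.167,-0.353,0.159,1],[0,0.167,0,0.167,-0.353,0.159,1],[0,0.167,0,0.167,-0.353,0.159,1]])

```text
clock: 12.17
eef_pos: [0.7086, 0.0067, 0.1788]
tool_rot: [-0.005, 0.965, 0.021, 0.262]
force: [-0.9, 0.2, -1.4]
gripper_width: 0.195
grip_force: 60.3
```

Run:
```python
from fit import *
from go import *
p,r,s=cur();print(p,s["force"],s["gripper_width"],s["clock"],r.as_matrix()[:,0],s["joint_positions"])
P,T=guidepose(.04);print("rel",rel(P,T))
I={n:avg(n,4) for n in C};np.savez("pre.npz",**I)
c=p-r.apply(OFF);A=r.as_matrix()[:,0]
for n in C:
    for t in("tip","collar","guide"): print(n,t,[(round(a,2),b) for a,b in tips(n,t)[:4]])
    print(n,"pred tip,collar,mouth",proj(n,[c-.133*A,c-.058*A,M]).round(1).tolist())
o=[]
for n,f in(("top",8),("side",8)):
    q=proj(n,c-.1*A)[0].astype(int);x,y=q[0]-25,q[1]-30
    b=cv2.resize(I[n][y:y+60,x:x+50].clip(0,255).astype(np.uint8),None,fx=f,fy=f,interpolation=cv2.INTER_CUBIC)
    for w,col in((c-.133*A,(0,255,0)),(c-.058*A,(255,255,0)),(M,(0,0,255))):
        cv2.drawMarker(b,tuple(int(v) for v in (proj(n,w)[0]+.5-[x,y])*f),col,0,10)
    o.append(b)
cv2.imwrite("pics/pre.png",np.hstack(o))
```

```text
[0.70859222 0.00672242 0.17879416] [-0.89833761  0.21439859 -1.44339316] 0.1952299738994969 12.1667 [0.86174465 0.03695499 0.50599455] [-0.06721065  0.13878567  1.42293245  0.06277276  1.05273025  1.44464998]
rel [ 0.0007 -0.0022 -0.0006 -0.0201 -0.005   0.0132]
top tip [(0.65, array([457.3, 206.5])), (0.59, array([414.6, 307. ]))]
top collar [(0.73, array([390.8, 327.7])), (0.59, array([437.7, 185.1])), (0.34, array([145.3, 252.9]))]
top guide [(0.52, array([313.4, 240.5]))]
top pred tip,collar,mouth [[314.5, 220.7], [312.8, 191.7], [315.0, 237.4]]
side tip [(0.77, array([314.6, 176.8])), (0.67, array([389. , 220.3])), (0.62, array([287. , 219.4]))]
side collar [(0.89, array([264.3, 200.9])), (0.66, array([295.5, 179.9])), (0.58, array([288. , 216.4])), (0.51, array([401.2, 236.5]))]
side guide [(0.79, array([295.4, 228. ])), (0.74, array([243.4, 235.8]))]
side pred tip,collar,mouth [[287.6, 215.7], [265.0, 199.3], [300.7, 226.4]]
```

View pics/pre.png

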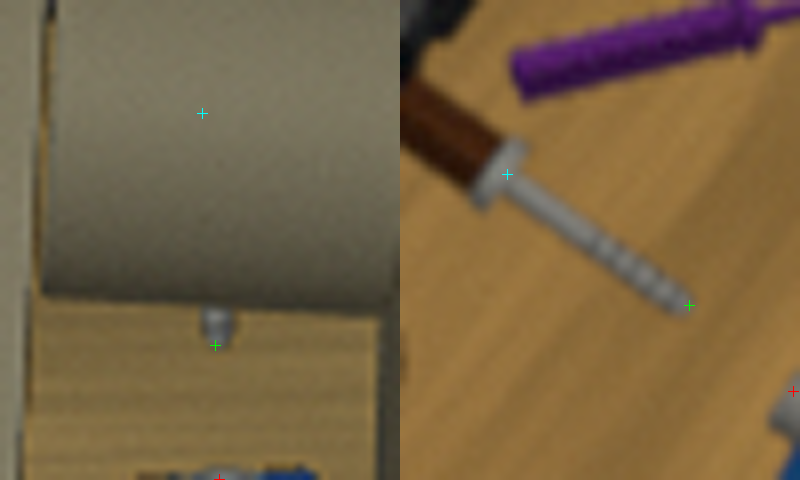

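In the pre-insertion crop the rod tip sits within about 1 px of its predicted position in both cameras: top crop at (218,345), side crop at (683,305). The tube mouth marker is on the tube. The 4 mm that remains is just the arm still settling. Next I'll settle and move the tip to the mouth.

Emit:
drive_tool(rows=[[0,0,0,0,0,0,1],[0,0,0,0,0,0,1],[0,0,0,-0.03,0,0,1],[0,0,0,-0.06,0,0,1],[0,0,0,-0.09,0,0,1],[0,0,0,-0.117,0,0,1],[0,0,0,-0.117,0,0,1],[0,0,0,-0.117,0,0,1],[0,0,0,-0.117,0,0,1]])

```text
clock: 13.62
eef_pos: [0.6758, 0.0065, 0.1569]
tool_rot: [-0.006, 0.965, 0.021, 0.26]
force: [-0.1, -0.6, -1.2]
gripper_width: 0.196
grip_force: 60.3
```

Run:
```python
from go import *
p,r,s=cur();print(p,s["force"],s["clock"],r.as_matrix()[:,0])
P,T=guidepose(.005);print("rel",rel(P,T))
c=p-r.apply(OFF);A=r.as_matrix()[:,0]
for n in C:
    env.grab_frame(n)
    print(n,"net",[(round(a,2),b) for a,b in tips(n,"tip")[:4]],"pred tip,mouth",proj(n,[c-.133*A,M]).round(1).tolist())
```

```text
[0.67583381 0.0065212  0.15692112] [-0.14065601 -0.63513501 -1.23143298] 13.6167 [0.86418245 0.03764647 0.5017683 ]
rel [ 0.0003 -0.0007 -0.0004 -0.0057 -0.0008  0.0048]
top net [(0.82, array([457.1, 202.5])), (0.55, array([414. , 307.3]))] pred tip,mouth [[314.9, 235.1], [315.0, 237.4]]
side net [(0.89, array([387.3, 219.3])), (0.74, array([296. , 226.8])), (0.71, array([314.6, 175.4]))] pred tip,mouth [[298.9, 224.7], [300.7, 226.4]]
```

Emit:
drive_tool(rows=[[0,0,0,0,0,0.004,1],[0,0,0,-0.01,0,0.004,1],[0,0,0,-0.03,0,0.004,1],[0,0,0,-0.05,0,0.004,1],[0,0,0,-0.07,0,0.004,1],[0,0,0,-0.09,0,0.004,1],[0,0,0,-0.09,0,0.004,1],[0,0,0,-0.09,0,0.004,1]])

```text
clock: 14.48
eef_pos: [0.6521, 0.0056, 0.1414]
tool_rot: [-0.006, 0.966, 0.021, 0.259]
force: [-0.3, -0.6, -1.7]
gripper_width: 0.196
grip_force: 60.4
```

Run:
```python
from go import *
p,r,s=cur();print(p,s["force"],s["ft_torque"],s["clock"],r.as_matrix()[:,0])
P,T=guidepose(-.02);print("rel",rel(P,T)," F tool",r.inv().apply(s["force"]),"M tool",r.inv().apply(s["ft_torque"]))
```

```text
[0.65211353 0.00560093 0.14144174] [-0.2995992  -0.57546791 -1.67388245] [ 0.13541179  0.47736575 -0.01763254] 14.4833 [0.8649433  0.03758439 0.50046028]
rel [ 0.0002 -0.0002 -0.0004  0.0053 -0.0003 -0.0004]  F tool [-1.11847662  0.56203102  1.28683201] M tool [ 0.12624063 -0.4710291   0.09338206]
```

The tip is 21 mm into the tube with no side load. I'll push on to the stop.

Emit:
drive_tool(rows=[[0,0,0,-0.03,0,0,1],[0,0,0,-0.06,0,0,1],[0,0,0,-0.09,0,0,1],[0,0,0,-0.12,0,0,1],[0,0,0,-0.145,0,0,1],[0,0,0,-0.16,0,0,1],[0,0,0,-0.17,0,0,1],[0,0,0,-0.18,0,0,1],[0,0,0,-0.19,0,0,1],[0,0,0,-0.19,0,0,1]])

```text
clock: 15.32
eef_pos: [0.6049, 0.0033, 0.1151]
tool_rot: [-0.005, 0.965, 0.021, 0.262]
force: [4.8, -0.1, 0.0]
gripper_width: 0.195
grip_force: 60.0
```

```bash
cat > st.py <<'E'
from go import *
p,r,s=cur();print(p,s["clock"],s["gripper_width"],r.as_matrix()[:,0])
P,T=guidepose(-.075);print("rel",rel(P,T)," F tool",r.inv().apply(s["force"]),"M tool",r.inv().apply(s["ft_torque"]))
E
python3 st.py
```

```text
[0.60485544 0.00328127 0.11505433] 15.3167 0.19483682852124595 [0.86204369 0.0374909  0.50544545]
rel [ 0.0004 -0.002  -0.0004  0.0025 -0.0009  0.0023]  F tool [4.17970238 0.30099783 2.43003659] M tool [0.02871498 0.62448937 0.05281757]
```

Emit:
drive_tool(rows=[[0,0,0,-0.006,0,0,1],[0,0,0,-0.012,0,0,1],[0,0,0,-0.017,0,0,1],[0,0,0,-0.017,0,0,1],[0,0,0,-0.017,0,0,1]])

```text
clock: 15.73
eef_pos: [0.6045, 0.003, 0.1168]
tool_rot: [-0.005, 0.963, 0.021, 0.267]
force: [22.0, 1.4, 0.5]
gripper_width: 0.193
grip_force: 59.0
```

```bash
python3 st.py
```

```text
[0.60447949 0.00304029 0.1168462 ] 15.7333 0.19331628510690457 [0.85619675 0.03700259 0.51532314]
rel [ 0.0006 -0.0057 -0.0005  0.0005 -0.0017  0.0081]  F tool [19.11351295 -0.47754236 10.93528629] M tool [0.11295831 3.20531391 0.13038568]
```

Hard stop: another 5 mm of push brought no progress, with 19 N along the axis. The collar is on the mouth, so I'll ease off briefly and then draw out.

Emit:
drive_tool(rows=[[0,0,0,0.01,0,0,1],[0,0,0,0.017,0,0,1],[0,0,0,0.017,0,0,1],[0,0,0,0.06,0,0,1],[0,0,0,0.11,0,0,1],[0,0,0,0.16,0,0,1],[0,0,0,0.21,0,0,1],[0,0,0,0.26,0,0,1],[0,0,0,0.31,0,0,1],[0,0,0,0.36,0,0,1]])

```text
clock: 16.57
eef_pos: [0.6921, 0.0073, 0.1636]
tool_rot: [-0.006, 0.966, 0.021, 0.258]
force: [0.4, -0.3, -0.1]
gripper_width: 0.198
grip_force: 60.4
```

Emit:
drive_tool(rows=[[0,0,0,0.03,0,0,1],[0,0,0,0.06,0,0,1],[0,0,0,0.09,0,0,1],[0,0,0,0.09,0,0,1],[0,0,0,0.09,0,0,1],[0,0,0,0.09,0,0,1]])

```text
clock: 17.07
eef_pos: [0.7148, 0.0083, 0.1769]
tool_rot: [-0.006, 0.966, 0.021, 0.258]
force: [-0.6, -0.1, -1.2]
gripper_width: 0.197
grip_force: 60.4
```

Run:
```python
from go import *
p,r,s=cur();A=r.as_matrix()[:,0];c=p-r.apply(OFF);print(p,s["clock"],s["gripper_width"],s["force"],A,"d",(c-.133*A-M)@A)
for n in C:
    env.grab_frame(n)
    for t,k in(("tip",.133),("collar",.058)): print(n,t,[(round(a,2),b) for a,b in tips(n,t)[:4]],"pred",proj(n,c-k*A).round(1))
# next: rise & level, then above card with yaw 0.3
T=toolrot(.045,0);P1=np.array([.70,.06,.23]);print(rel(P1,T))
yaw=.2;T2=toolrot(yaw,0);a=T2.as_matrix()[:,0]
for h in(.16,.066):
    P2=np.array([.4932,.2097,h])+.133*a+T2.apply(OFF);print(P2,rel(P2,T2,P1,T))
```

```text
[0.71482331 0.0082791  0.17693495] 17.0667 0.19749743353760332 [-0.59830014 -0.07663835 -1.17170247] [0.86575584 0.03772122 0.49904303] d 0.05056601738975207
top tip [(0.94, array([417.6, 305.9])), (0.61, array([458.2, 206.3])), (0.47, array([312.3, 217.2]))] pred [[313.9 218.5]]
top collar [(0.96, array([394.2, 328.6])), (0.88, array([436.7, 187.4]))] pred [[312.2 189.4]]
side tip [(0.77, array([386.8, 218.7])), (0.71, array([315.1, 176.2])), (0.57, array([286.2, 215.4])), (0.37, array([279.5, 315.3]))] pred [[285.4 215.7]]
side collar [(0.96, array([258.1, 200.4])), (0.63, array([400.9, 235.9])), (0.58, array([295.1, 179.5]))] pred [[262.6 199.4]]
[ 0.0002 -0.1669 -0.0005  0.0486 -0.1744 -0.1716]
[0.62354885 0.23612302 0.109     ] [ 0.      0.     -0.0493 -0.2282 -0.5979  0.4033]
[0.62354885 0.23612302 0.015     ] [ 0.      0.     -0.0493 -0.2282 -0.5979  0.7167]
```

The rod is out (tip 50 mm clear) and still tracks its predicted position. Next: rise, level and carry it to the card.

Emit:
drive_tool(rows=[[0,-0.03,0,0.1,0,-0.1,1],[0,-0.06,0,0.1,-0.04,-0.171,1],[0,-0.1,0,0.08,-0.08,-0.171,1],[0,-0.13,0,0.06,-0.13,-0.171,1],[0,-0.167,0,0.049,-0.174,-0.171,1],[0,-0.167,0,0.049,-0.174,-0.171,1],[0,-0.167,0,0.049,-0.174,-0.171,1],[0,-0.167,0,0.049,-0.174,-0.171,1]])

```text
clock: 18.03
eef_pos: [0.7006, 0.0596, 0.2297]
tool_rot: [0.0, 1.0, 0.022, 0.001]
force: [0.2, 0.1, -0.7]
gripper_width: 0.194
grip_force: 60.4
```

Emit:
drive_tool(rows=[[0,0,-0.02,0,-0.12,0,1],[0,0,-0.04,-0.05,-0.24,0,1],[0,0,-0.049,-0.1,-0.36,0.08,1],[0,0,-0.049,-0.16,-0.48,0.18,1],[0,0,-0.049,-0.22,-0.58,0.28,1],[0,0,-0.049,-0.228,-0.598,0.38,1],[0,0,-0.049,-0.228,-0.598,0.403,1],[0,0,-0.049,-0.228,-0.598,0.403,1],[0,0,-0.049,-0.228,-0.598,0.403,1]])

```text
clock: 18.78
eef_pos: [0.625, 0.2349, 0.1118]
tool_rot: [-0.0, 0.995, 0.098, 0.002]
force: [-0.5, -0.1, -0.1]
gripper_width: 0.195
grip_force: 60.4
```

```bash
cat > fin.py <<'E'
from fit import *
from go import *
p,r,s=cur();A=r.as_matrix()[:,0];c=p-r.apply(OFF);print(p,s["clock"],s["force"],s["gripper_width"],A,"tip",c-.133*A)
for n in C:
    env.grab_frame(n)
    for t,k in(("tip",.133),("collar",.058)): print(n,t,[(round(a,2),b) for a,b in tips(n,t)[:5]],"pred",proj(n,c-k*A).round(1))
T2=toolrot(.2,0);a=T2.as_matrix()[:,0]
P2=np.array([.4932,.2097,.066])+.133*a+T2.apply(OFF);print("to final",rel(P2,T2))
E
python3 fin.py
```

```text
[0.62497941 0.23490691 0.11183235] 18.7833 [-0.49631144 -0.14959795 -0.13697097] 0.19549181709173044 [0.98078833 0.19503668 0.00386673] tip [0.49433896 0.20893957 0.16231769]
top tip [(0.86, array([457.7, 205.9])), (0.63, array([412.4, 307.4]))] pred [[231.2 250.7]]
top collar [(0.78, array([435.7, 184.8])), (0.7, array([392.6, 328. ])), (0.42, array([397.5, 253.2]))] pred [[225.7 222. ]]
side tip [(0.92, array([280. , 270.1])), (0.53, array([389.7, 220.1]))] pred [[281.2 270. ]]
side collar [(0.82, array([402.4, 233.5])), (0.69, array([250.6, 265.2]))] pred [[250.5 265.6]]
to final [-0.     -0.0009 -0.0012 -0.0065 -0.0033  0.3193]
```

The rod is level and over the card: side tip seen at (280,270), predicted (281,270). Lowering to about 25 mm above the card.

Emit:
drive_tool(rows=[[0,0,0,0,0,0.06,1],[0,0,0,0,0,0.12,1],[0,0,0,0,0,0.18,1],[0,0,0,0,0,0.24,1],[0,0,0,0,0,0.29,1],[0,0,0,0,0,0.313,1],[0,0,0,0,0,0.313,1],[0,0,0,0,0,0.313,1],[0,0,0,0,0,0.313,1],[0,0,0,0,0,0.313,1]])

```text
clock: 19.92
eef_pos: [0.6252, 0.2364, 0.0169]
tool_rot: [-0.0, 0.995, 0.099, 0.001]
force: [1.0, -0.3, -2.0]
gripper_width: 0.196
grip_force: 60.4
```

```bash
python3 fin.py
```

```text
[0.62523576 0.23636875 0.01694777] 19.9167 [ 0.98586578 -0.32837055 -2.03650988] 0.19618754320480472 [0.9805771  0.19611481 0.00274466] tip [0.49468375 0.21024803 0.06758254]
top tip [(0.84, array([416.2, 307.6])), (0.71, array([461.6, 204.7])), (0.16, array([314.6, 244.9]))] pred [[237.2 256.7]]
top collar [(0.87, array([394.4, 326.4])), (0.64, array([438.3, 188.6])), (0.4, array([314.7, 247. ]))] pred [[232.  230.1]]
side tip [(0.59, array([279.5, 300.6])), (0.56, array([385.2, 216.9]))] pred [[281.5 298.2]]
side collar [(0.79, array([250.4, 293.4])), (0.77, array([403.4, 234.2])), (0.38, array([336.5, 217.2]))] pred [[252.1 293.9]]
to final [ 0.     -0.0001 -0.0008 -0.0027 -0.0004  0.0016]
```

Emit:
drive_tool(rows=[[0,0,0,0,0,0,1],[0,0,0,0,0,0,1],[0,0,0,0,0,0,1],[0,0,0,0,0,0,1],[0,0,0,0,0,0,1],[0,0,0,0,0,0,1]])

```text
clock: 20.72
eef_pos: [0.6243, 0.2361, 0.0152]
tool_rot: [0.0, 0.995, 0.099, -0.0]
force: [0.6, -0.8, -1.9]
gripper_width: 0.198
grip_force: 60.4
```

```bash
python3 -c "
from plant import env
s=env.observe();print(s['eef_pos'],abs(s['qd']).max(),s['grip_force']);print(env.finish_job())"
```

```text
[0.62426816 0.2361112  0.01515933] 0.0011216098249680687 60.3986120223999
the job is handed in; nothing more can be done
None
```

I pushed the rod into the tube to a hard stop at its collar, drew it right out, and handed the job in with it held still and level, tip about 25 mm above the card's middle; no verdict came back.

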